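# Put the citrus squeezer away in a short-pull drawer

### The arm

A 6-joint arm with a two-finger parallel gripper is mounted at the origin on the work surface. World frame = base frame: x ahead of the robot, y to its left, z up, the work surface at z = 0. Lengths are in m, angles in rad, forces in N, time in s.
With the tool pointing down it reaches from about 0.35 to 0.875 m from the base axis. Payload 4.2 kg.
Tool frame: the origin (TCP) lies between the finger pads; the fingertips stand 11 mm ahead of it and the grasp point (between the pads) lies 8 mm behind it; z points along the fingers, y is the line along which they close (so a half turn about z gives the same grasp; the last joint's range is limited). The gripper opens to 85 mm and grips with 20 to 120 N. Pads are 22 mm wide; open, the fingers measure 114 mm over their backs; the gripper's body (76 mm by 85 mm) begins 54 mm behind the grasp point. The pads swing forward as they close: fully open they stand 13 mm farther back than shut.
Start: joints at [-1.078, 0.385, 0.008, 0, -1.194, -0.259], TCP at [0.145, -0.608, 0.242] pointing down, gripper open.
Joint ranges: [-3.14, 3.14], [-1.21, 2.06], [-1.07, 1.41], [-3.16, 2.05], [-2.99, -0.16], [-3.1, 3.1]. Speed limits (rad/s): [2.79, 2.79, 3.14, 3.14, 3.14, 3.14].

### API

Orientations are given as a rotation vector (axis times angle).
In Python, from plant import bot gives the robot as it stands.
- The arm moves only by the shell command python3 -m jog 'ROWS'. ROWS is JSON, a list of rows, each a list of 7 numbers: the finger opening in cm, from 0 to 8.54, then the shift along the tool's x, y, z in cm, then the turn, a rotation vector about the tool's x, y, z in degrees. A call has 1 to 12 rows; each row shifts and turns the commanded pose from where the row before left it, along the tool's axes as they then stand; what a row does not reach is not made up. A row lasts 1/8 s, in which the tool goes at most 62.5 mm and 10.7 degrees, less where a joint would pass 70% of its speed; a pose out of reach is approached as far as the arm can. A call with a gripper value outside its range is refused whole. The fingers move at their own pace and stop on an object; the grip force is fixed at half the most. Time passes only in rows, so rows that do not move let the fingers close. It gives the time, the measured TCP pose, the force, the opening and the grip force at its end, in the units of the state.
- bot.get_obs(): the state, without advancing time (a new reading comes with each control period).
- bot.capture(name): name is "scene" or "top"; returns a dict with "img" (480x640x3 uint8, red, green, blue), "fx", "fy", "cx", "cy" (pixels), "R" (3x3) and "t" (3): a world point X has camera coordinates R X + t. Camera axes: x right, y down, z forward; pixel columns grow to the right and rows downward; lengths in m; the calibration is good to about 2 mm. A picture is of the moment at which its call begins. There is no depth.
- bot.job_done(): hands the job in; it is judged then, once.
The state is a dict: "t": time; "joint_pos": joint angles; "dq": joint speeds; "effort": joint torques, N m; "position": TCP position; "ee_rot": TCP orientation; "force": force on the tool from outside, world axes, zero at the start; "wrist_torque": the same for the moment, N m; "grip_width": opening from 0.0 (shut) to 1.0 (fully open); "grip_force": force on a finger pad.
Only numpy, scipy, OpenCV 4.12 (cv2) and the standard library are available. Lean on these libraries where they do the work, as an engineer would, in place of code of your own. Each camera call takes 0.05 s, during which the arm holds its last target. There are 200 camera calls.

### The job

Put the aluminium citrus squeezer away: pull the drawer of the low wooden chest out as far as its stop, lay the squeezer gently inside on the drawer's floor, not dropped, lying flat the same way up as it lies on the tray, and push the drawer fully shut. The stop leaves an opening shorter than the squeezer, so one end has to go in tilted, under the chest's top. Leave the other things on the tray where they stand.

Things in the scene. Friction and masses are not known exactly. Their poses are not given: they have to be found in the camera images.
- squeezer: closed aluminium hand squeezer, 184 mm long, loose, 0.36 kg, on the tray. Origin: underside, below the centre of its round head (66 mm across, 42 high). +x runs along the two closed arms, one straight bar 22 mm wide (y), 24 high (z 0 to 24), from the head to x = 141 mm; a hinge lug reaches x = -43 mm; z up. Centre of mass near x = 40 mm; the bar at x = 50 to 60 mm is a good grip
- squeezer_mid (a point): point on the squeezer's underside at the middle of its length (x = +49 mm in the squeezer's frame); same axes as squeezer
- chest: low pale wooden chest standing fixed on the counter, 230 mm deep (x), 182 mm wide (y), 82 mm high, its one drawer opens to its -x. Origin: underside, centre. Its front face is at x = -115 mm; its top board is 12 mm thick with its underside at z = 70 mm, that is 50 mm above the drawer's floor
- chest_mouth (a point): middle of the chest's front face plane at the height of the drawer's floor (20 mm above the counter); axes as chest, +x into the chest
- drawer_in (a point): centre of the drawer's inner floor; moves with the drawer; axes as chest. Inside 200 mm long (x), 146 mm wide (y). Front board's inner face at x = -100 mm; side and back walls rise 36 mm above the floor
- drawer_lip (a point): middle of the top edge of the drawer's front board, at its inner face, 62 mm above the counter and 42 mm above the inner floor; moves with the drawer. The board is 12 mm thick, 180 mm wide, its bottom edge 6 mm above the counter; a lip 12 mm high along its top stands 10 mm proud outside (22 mm thick in all). No other handle
- drawer (a joint): how far the drawer is pulled out, m: 0 shut (front board against the chest), 0.135 at its stop. Equals the clear gap between front board and chest face. Light friction (about 3 N): a push on the drawer's inside moves it
- tray: fixed wooden tray 340 x 300 mm; origin: underside, centre; floor top 8 mm above the counter, rim 19 mm above the counter
- spoon: bystander: bamboo spoon, round bowl 52 mm across at the origin, flat 14 mm handle along its +x to 145 mm, 10 mm thick; origin on the underside; loose on the tray
- reamer: bystander: ribbed white ceramic reamer, 84 mm across, 65 mm high; origin: underside, centre; loose on the tray
- pitcher: bystander: clear glass pitcher, 80 mm across, 130 mm high, handle on its +x side reaching 56 mm out; origin: underside, centre; loose on the tray
- canister: bystander: steel canister with wire clip, 72 mm across, 84 mm high; origin: underside, centre; loose on the tray
Things that resemble listed ones, but are neither listed nor needed, are in the scene too. Of the things that look like the squeezer, the largest one is meant.

How it is judged:
By the outcome, as a careful person would: the job done as asked, in the order asked, and still so for the second after the job is handed in, with the robot touching nothing.
It also fails if it takes over 66 s, if anything falls off the work surface, if the arm or the gripper's body presses on something with over 40 N, if the wrist force passes 120 N, or if a joint passes its speed limit or range.

## Working session

There is one attempt and no reset: what is moved stays moved. The work goes in short steps, Python scripts to look and compute and a shell command to move; the robot and the scene stay as the last step left them, time stands still between calls to the robot, and variables do not carry over. Pictures are saved under pics/ and viewed, at most 10 in all, crops included, and the job is handed in when it is done.

```bash
ls; mkdir -p pics; python3 - <<'E'
from plant import bot
import cv2
o=bot.get_obs()
print({k:o[k] for k in("t","position","ee_rot","grip_width")})
for n in("scene","top"):
    c=bot.capture(n);cv2.imwrite(f"pics/{n}0.png",c["img"][:,:,::-1]);print(n,c["fx"],c["cx"],c["cy"],c["R"],c["t"])
E
```

```text
pics
{'t': 0.0, 'position': array([ 0.14468482, -0.60744133,  0.24122132]), 'ee_rot': array([ 0.36606632, -3.11983206, -0.00340969]), 'grip_width': 0.9970997765638944}
scene 586.1927251710523 318.7746661100781 250.36034901105305 [[-0.36583336  0.9306107   0.01138752]
 [ 0.69344763  0.28072178 -0.6635704 ]
 [-0.62072244 -0.23485954 -0.74802717]] [ 0.15392662 -0.34570709  1.58694964]
top 608.7485703873955 329.89755423514123 237.19449275764828 [[-0.01494536 -0.99977715  0.01490916]
 [-0.99806936  0.01401753 -0.06050667]
 [ 0.06028419 -0.01578467 -0.99805644]] [0.03464613 0.55501896 1.41529367]
```

View pics/top0.png

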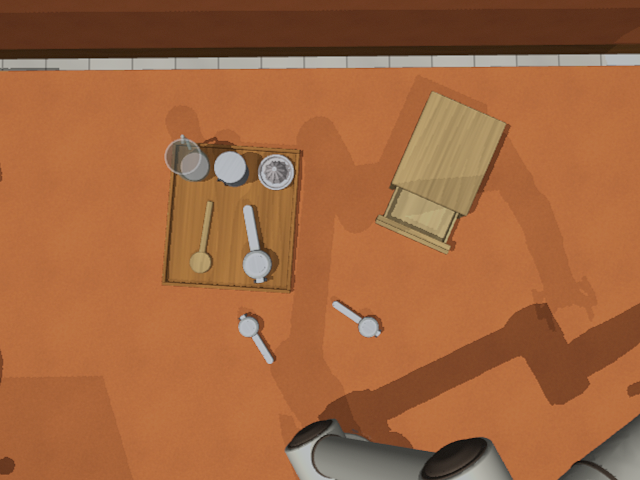

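View pics/scene0.png

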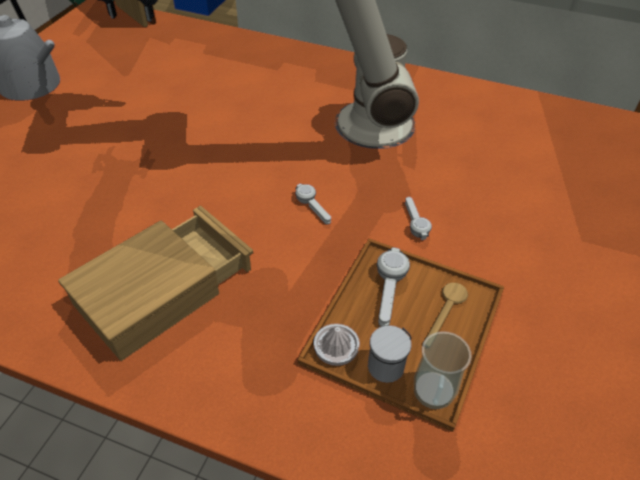

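Squeezer look-alikes in the top view have heads at (257,264) on the tray, (248,327) and (369,327) on the counter. The one on the tray is the longest (about 75 px against about 45) and it lies on the tray as described. The drawer is already part open. I'll check both in one enlarged crop.

```bash
cat > h.py <<'E'
import numpy as np,cv2
from plant import bot
def cap(n,f=None):
    c=bot.capture(n)
    if f: cv2.imwrite(f"pics/{f}.png",c["img"][:,:,::-1])
    return c
def w(c,u,v,z):
    d=c["R"].T@np.array([(u-c["cx"])/c["fx"],(v-c["cy"])/c["fy"],1.]); o=-c["R"].T@c["t"]
    return (o+d*(z-o[2])/d[2])
def px(c,X):
    p=c["R"]@np.asarray(X)+c["t"]; return np.array([c["fx"]*p[0]/p[2]+c["cx"],c["fy"]*p[1]/p[2]+c["cy"]])
E
python3 - <<'E'
import cv2,numpy as np
a=cv2.imread("pics/top0.png")
l=cv2.resize(a[195:295,220:300],None,fx=5,fy=5,interpolation=cv2.INTER_CUBIC)   #80x100->400x500
r=cv2.resize(a[170:260,370:470],None,fx=4,fy=4,interpolation=cv2.INTER_CUBIC) #400x360
r=np.vstack([r,np.zeros((140,400,3),np.uint8)])
cv2.imwrite("pics/crop0.png",np.hstack([l,r]))
E
```

```text
(no output)
```

View pics/crop0.png

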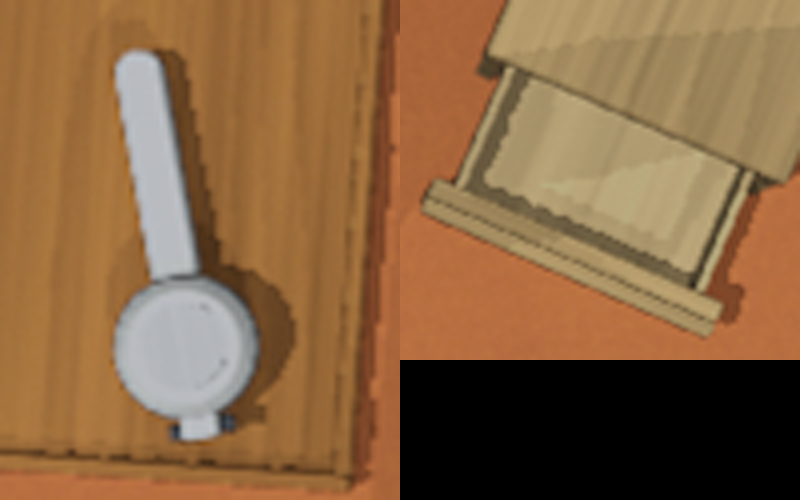

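```bash
cat >> h.py <<'E'
from scipy.optimize import least_squares
def Rz(a): return np.array([[np.cos(a),-np.sin(a),0],[np.sin(a),np.cos(a),0],[0,0,1]])
def fit(obs,p0,model):
    """obs: list (cam,key,u,v); model(p)->dict key->xyz"""
    f=lambda p:np.concatenate([px(c,model(p)[k])-[u,v] for c,k,u,v in obs])
    s=least_squares(f,p0,x_scale=.1); return s.x,f(s.x).reshape(-1,2)
E
python3 - <<'E'
from h import *
T=cap("top");S=cap("scene")
np.set_printoptions(precision=4,suppress=True)
for n,u,v,z in[("tip",247.8,205,.032),("head",257.4,264.4,.05),("lug",260,282.6,.03),("topFL",392,184.5,.082),("topFR",465.5,215.75,.082),("topBL",433,93,.082),("topBR",508,125,.082),("lipoutL",375.75,221.75,.062),("lipoutR",446.5,254,.062),("lipinL",379.5,215.2,.062),("lipinR",450.5,246,.062),("trayBL",163,285,.019),("trayBR",293,292,.019),("trayTR",299,150,.019),("reamer",276,171,.04),("can",230,166,.092)]:
    print(n,w(T,u,v,z))
for n,u,v,z in[("tip",384,320,.03),("head",394,263,.05),("topFL",217,270,.082),("topFR",163,224,.082),("topBR",62,284,.082),("topBL",121,355,.082)]:
    print("S",n,w(S,u,v,z))
def ch(p):
    x,y,a,d=p;R=Rz(a);o=np.array([x,y,0]);g=lambda *q:o+R@np.array(q)
    return dict(FL=g(-.115,.091,.082),FR=g(-.115,-.091,.082),BL=g(.115,.091,.082),BR=g(.115,-.091,.082),OL=g(-.137-d,.09,.062),OR=g(-.137-d,-.09,.062),IL=g(-.115-d,.09,.062),IR=g(-.115-d,-.09,.062))
ob=[(T,"FL",392,184.5),(T,"FR",465.5,215.75),(T,"BL",433,93),(T,"BR",508,125),(T,"OL",375.75,221.75),(T,"OR",446.5,254),(T,"IL",379.5,215.2),(T,"IR",450.5,246)]
so=[(S,"FL",217,270),(S,"FR",163,224),(S,"BR",62,284),(S,"BL",121,355)]
for o in(ob,ob+so):
    p,r=fit(o,[.6,-.2,-.4,.05],ch);print(p,np.degrees(p[2]),r.round(1).tolist())
def sq(p):
    x,y,a=p;R=Rz(a);o=np.array([x,y,.008]);g=lambda *q:o+R@np.array(q)
    return dict(tip=g(.141,0,.024),head=g(0,0,.042),lug=g(-.043,0,.02))
so=[(T,"tip",247.8,205),(T,"head",257.4,264.4),(T,"lug",260,282.6)]
for o in (so,so+[(S,"tip",384,322),(S,"head",394,263)]):
    p,r=fit(o,[.5,.1,.2],sq);print(p,np.degrees(p[2]),r.round(1).tolist())
E
```

```text
tip [0.6323 0.217  0.032 ]
head [0.4935 0.1938 0.05  ]
lug [0.4516 0.1902 0.03  ]
topFL [ 0.6688 -0.1145  0.082 ]
topFR [ 0.5957 -0.2791  0.082 ]
topBL [ 0.878  -0.2127  0.082 ]
topBR [ 0.802  -0.3822  0.082 ]
lipoutL [ 0.5866 -0.0779  0.062 ]
lipoutR [ 0.5106 -0.238   0.062 ]
lipinL [ 0.6015 -0.0868  0.062 ]
lipinR [ 0.5287 -0.2476  0.062 ]
trayBL [0.4493 0.4168 0.019 ]
trayBR [0.4284 0.1146 0.019 ]
trayTR [0.7631 0.0967 0.019 ]
reamer [0.71 0.15 0.04]
can [0.7137 0.249  0.092 ]
S tip [0.6317 0.2166 0.03  ]
S head [0.5039 0.1963 0.05  ]
S topFL [ 0.6768 -0.1115  0.082 ]
S topFR [ 0.609 -0.273  0.082]
S topBR [ 0.8164 -0.3655  0.082 ]
S topBL [ 0.906  -0.1743  0.082 ]
[ 0.7362 -0.247  -0.4391  0.0722] -25.15941031171987 [[0.5, -0.9], [0.6, 1.0], [0.3, -0.4], [-1.7, 0.2], [-0.6, 0.7], [0.7, 0.9], [-0.4, -1.5], [0.5, 0.1]]
[ 0.7437 -0.2401 -0.4015  0.0763] -23.002221081476044 [[-1.4, -2.0], [-0.2, -2.9], [-5.1, -3.0], [-6.0, -5.1], [-1.7, 1.8], [0.7, -0.7], [-1.9, -0.5], [0.2, -1.6], [0.9, -1.3], [-0.7, -2.9], [-0.6, -1.4], [-6.2, -14.6]]
[0.4935 0.1955 0.1506] 8.629047083318891 [[0.1, -0.2], [-0.7, -0.0], [0.6, 0.2]]
[0.4961 0.1957 0.1556] 8.91778088226389 [[-0.3, -1.3], [-0.8, -1.2], [0.6, -0.9], [-0.0, -1.0], [0.8, -2.8]]
```

The enlarged crop confirms it: the tray item has its bar tip at (248,205), head at (257,264) and lug at (260,283), which gives the full 184 mm length. The drawer is about 72 mm out. I'll make a move helper, then hook the front board from inside with the fingers closed.

```bash
cat >> h.py <<'E'
from scipy.spatial.transform import Rotation as Ro
CH=np.array([.7362,-.247,0]);CY=np.radians(-25.1)
def chest(x,y,z): return CH+Rz(CY)@np.array([x,y,z])
def inch(p): return Rz(CY).T@(np.asarray(p)-CH)
def rot(yaw,tilt=0): return Rz(yaw)@Ro.from_euler('y',tilt,degrees=True).as_matrix()@np.diag([-1.,1,-1])
def go(p,R):
    np.set_printoptions(precision=2,suppress=True)
    o=bot.get_obs();Rc=Ro.from_rotvec(o["ee_rot"]).as_matrix();d=np.asarray(p)-o["position"]
    print("t",round(o["t"],2),"pos",o["position"].round(4),"inchest",inch(o["position"]).round(4),"F",o["force"].round(1),"grip",o["grip_width"].round(3))
    print("turn deg",np.degrees(Ro.from_matrix(Rc.T@R).as_rotvec()),"shift cm now-axes",100*Rc.T@d,"after-turn axes",100*R.T@d)
E
python3 -c "
from h import *
go(chest(-.151,0,.15),rot(CY))"
```

```text
Traceback (most recent call last):
  File "h.py", line 26, in go
    print("t",round(o["t"],2),"pos",o["position"].round(4),"inchest",inch(o["position"]).round(4),"F",o["force"].round(1),"grip",o["grip_width"].round(3))
                                                                                                                                 ^^^^^^^^^^^^^^^^^^^^^
AttributeError: 'float' object has no attribute 'round'
```

```bash
python3 -m jog '[[0,0,0,0,0,0,0]]'
```

```text
t: 0.32
position: [0.1448, -0.6078, 0.242]
ee_rot: [0.366, -3.12, -0.001]
force: [-0.0, -0.3, -0.1]
grip_width: 0.815
grip_force: 0.0
```

```bash
sed -i 's/o\["grip_width"\].round(3)/round(o["grip_width"],3)/' h.py; python3 -c "
from h import *
go(chest(-.151,0,.15),rot(CY))"
```

```text
t 0.33 pos [ 0.14 -0.61  0.24] inchest [-0.38 -0.58  0.24] F [-0.  -0.3 -0.1] grip 0.815
turn deg [ 0.03 -0.01 38.49] shift cm now-axes [-54.07  30.79   9.22] after-turn axes [-23.15  57.76   9.2 ]
```

```bash
python3 -m jog '[[0,0,0,0,0,0,9.6],[0,0,0,0,0,0,9.6],[0,0,0,0,0,0,9.6],[0,0,0,0,0,0,9.7],[0,-1.9,4.8,0,0,0,0],[0,-1.9,4.8,0,0,0,0],[0,-1.9,4.8,0,0,0,0],[0,-1.9,4.8,0,0,0,0],[0,-1.9,4.8,0,0,0,0],[0,-1.9,4.8,0,0,0,0],[0,-1.9,4.8,0,0,0,0],[0,-1.9,4.8,0,0,0,0]]'; python3 -c "
from h import *
go(chest(-.151,0,.15),rot(CY))"
```

```text
t: 1.82
position: [0.4465, -0.3234, 0.2425]
ee_rot: [0.682, 3.066, -0.0]
force: [-0.0, -0.6, -0.0]
grip_width: 0.002
grip_force: 0.0
t 1.82 pos [ 0.45 -0.32  0.24] inchest [-0.23 -0.19  0.24] F [-0.  -0.6 -0. ] grip 0.002
turn deg [0.   0.03 0.  ] shift cm now-axes [-7.89 19.21  9.26] after-turn axes [-7.9  19.21  9.25]
```

```bash
python3 -m jog '[[0,-1.6,3.85,0,0,0,0],[0,-1.6,3.85,0,0,0,0],[0,-1.6,3.85,0,0,0,0],[0,-1.6,3.85,2,0,0,0],[0,-1.5,3.8,3,0,0,0],[0,0,0,4.2,0,0,0],[0,0,0,0,0,0,0]]'; python3 -c "
from h import *
go(chest(-.151,0,.046),rot(CY))
S=cap('scene','s1');T=cap('top','t1')
a=cv2.imread('pics/t1.png')[160:270,360:480];b=cv2.imread('pics/s1.png')[180:300,100:280]
a=cv2.resize(a,None,fx=3.3,fy=3.3);b=cv2.resize(b,(400,267))
cv2.imwrite('pics/c1.png',np.hstack([cv2.copyMakeBorder(a,0,max(0,267-len(a)),0,0,0),cv2.copyMakeBorder(b,0,max(0,len(a)-267),0,0,0)]))"
```

```text
t: 2.7
position: [0.5961, -0.1836, 0.1466]
ee_rot: [-0.68, -3.058, 0.001]
force: [0.6, -1.2, 0.0]
grip_width: -0.001
grip_force: 0.0
t 2.7 pos [ 0.6  -0.18  0.15] inchest [-0.15 -0.    0.15] F [ 0.6 -1.2  0. ] grip -0.001
turn deg [-0.15 -0.48  0.01] shift cm now-axes [-0.36  0.23 10.05] after-turn axes [-0.27  0.2  10.06]
```

View pics/c1.png

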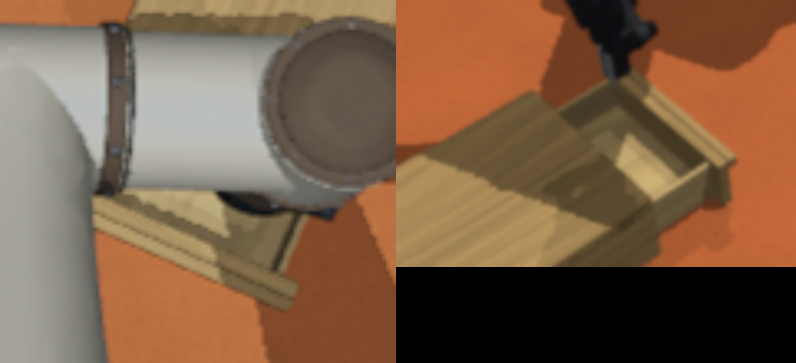

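The fingers hang above the gap (scene pixel about (203,215)). I'll lower them into the drawer and pull.

```bash
python3 -m jog '[[0,-0.2,0.1,3.5,0,0,0],[0,-0.1,0.1,3.5,0,0,0],[0,0,0,2,0,0,0],[0,0,0,1,0,0,0],[0,0,0,0,0,0,0]]';  python3 -m jog '[[0,1,0,0,0,0,0],[0,1,0,0,0,0,0],[0,1,0,0,0,0,0],[0,1,0,0,0,0,0],[0,1,0,0,0,0,0]]'; python3 -c "
from h import *
go(chest(-.25+.012,0,.046),rot(CY))"
```

```text
t: 3.42
position: [0.6026, -0.1843, 0.0515]
ee_rot: [0.683, 3.065, 0.0]
force: [0.6, 0.3, 0.1]
grip_width: -0.003
grip_force: 0.0
t: 4.05
position: [0.5571, -0.1628, 0.0512]
ee_rot: [0.681, 3.064, -0.0]
force: [3.0, -3.0, 1.9]
grip_width: 0.002
grip_force: 1.7
t 4.05 pos [ 0.56 -0.16  0.05] inchest [-0.2   0.    0.05] F [ 3.  -3.   1.9] grip 0.002
turn deg [0.02 0.15 0.03] shift cm now-axes [ 4.01 -0.03  0.51] after-turn axes [ 4.01 -0.03  0.52]
```

```bash
python3 -m jog '[[0,0.8,0,0.2,0,0,0],[0,0.8,0,0.2,0,0,0],[0,0.8,0,0,0,0,0],[0,0.8,0,0,0,0,0],[0,0.6,0,0,0,0,0],[0,0,0,0,0,0,0]]'; python3 -m jog '[[0,0.3,0,0,0,0,0],[0,0,0,0,0,0,0],[0,0,0,0,0,0,0]]'; python3 -c "
from h import *
go(chest(-.25+.012,0,.046),rot(CY));print(1000*inch(bot.get_obs()['position']))"
```

```text
t: 4.8
position: [0.5225, -0.1463, 0.0463]
ee_rot: [0.682, 3.065, 0.0]
force: [3.7, -1.1, 0.8]
grip_width: 0.0
grip_force: 2.1
t: 5.18
position: [0.5225, -0.1462, 0.0465]
ee_rot: [0.68, 3.06, 0.0]
force: [8.6, -6.7, -4.4]
grip_width: 0.002
grip_force: 5.7
t 5.17 pos [ 0.52 -0.15  0.05] inchest [-0.24  0.    0.05] F [ 8.6 -6.7 -4.4] grip 0.002
turn deg [0.08 0.37 0.05] shift cm now-axes [ 0.17 -0.06  0.05] after-turn axes [ 0.17 -0.06  0.05]
[-236.28    0.63   46.51]
```

The drawer is at its stop: the tool stayed put while the force rose to 11 N. Next I back off, lift and go to the squeezer.

```bash
python3 -m jog '[[0,-0.8,0,0,0,0,0],[0,0,0,-4,0,0,0],[0,0,0,-5,0,0,0],[0,0,0,-5,0,0,0]]'; python3 -c "
from h import *
a=np.radians(8.8);R=rot(a)
go(np.array([.495,.1956,.15])+Rz(a)@[.052,0,0],R)"
```

```text
t: 5.68
position: [0.5243, -0.1482, 0.1863]
ee_rot: [-0.682, -3.06, 0.0]
force: [0.9, -0.4, -0.0]
grip_width: 0.0
grip_force: 0.0
t 5.67 pos [ 0.52 -0.15  0.19] inchest [-0.23 -0.    0.19] F [ 0.9 -0.4 -0. ] grip 0.0
turn deg [  0.01  -0.38 -33.94] shift cm now-axes [12.93 32.79  3.66] after-turn axes [-7.56 34.43  3.63]
```

```bash
python3 -m jog '[[5,0,0,0,0,0,-8.5],[5,0,0,0,0,0,-8.5],[5,0,0,0,0,0,-8.5],[5,0,0,0,0,0,-8.5],[5,-0.95,4.3,0,0,0,0],[5,-0.95,4.3,0,0,0,0],[5,-0.95,4.3,0,0,0,0],[5,-0.95,4.3,0,0,0,0],[5,-0.95,4.3,0,0,0,0],[5,-0.95,4.3,0,0,0,0],[5,-0.95,4.3,0.6,0,0,0],[5,-0.95,4.3,3,0,0,0]]'; python3 -c "
from h import *
a=np.radians(8.8);R=rot(a)
go(np.array([.495,.1956,.10])+Rz(a)@[.052,0,0],R)
T=cap('top','t2');S=cap('scene','s2')
a=cv2.imread('pics/t2.png')[150:300,220:480];b=cv2.imread('pics/s2.png')[180:340,60:440]
cv2.imwrite('pics/c2.png',np.vstack([cv2.resize(a,(520,300)),cv2.resize(b,(520,219))]))"
```

```text
t: 7.18
position: [0.5479, 0.2043, 0.1506]
ee_rot: [0.243, -3.132, -0.001]
force: [0.6, -0.3, -0.4]
grip_width: 0.59
grip_force: 0.0
t 7.17 pos [0.55 0.2  0.15] inchest [-0.36  0.33  0.15] F [ 0.6 -0.3 -0.4] grip 0.59
turn deg [ 0.02 -0.04  0.08] shift cm now-axes [ 0.16 -0.05  5.06] after-turn axes [ 0.16 -0.05  5.06]
```

View pics/c2.png

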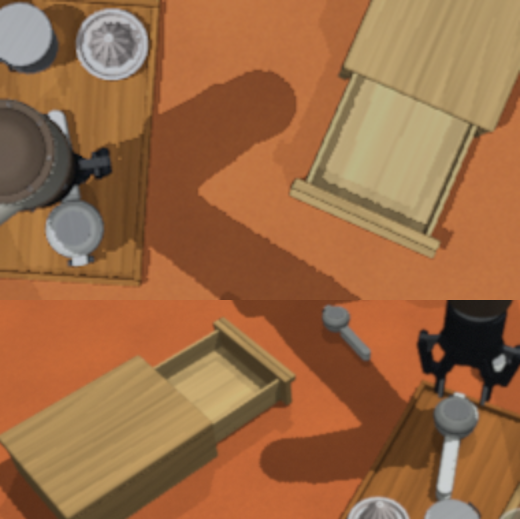

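The drawer is fully open: its front board runs from top pixel (366,246) to (436,278). The fingers straddle the squeezer bar, so I descend.

```bash
python3 -m jog '[[5,0.1,0,4,0,0,0],[5,0,0,4,0,0,0],[5,0,0,2.5,0,0,0],[5,0,0,1.2,0,0,0],[5,0,0,0.6,0,0,0],[5,0,0,0,0,0,0]]'; python3 -c "
from h import *
a=np.radians(8.8);R=rot(a)
go(np.array([.495,.1956,.022])+Rz(a)@[.052,0,0],R)
T=cap('top');S=cap('scene')
def ch(p):
    x,y,a,d=p;R=Rz(a);o=np.array([x,y,0]);g=lambda *q:o+R@np.array(q)
    return dict(FL=g(-.115,.091,.082),FR=g(-.115,-.091,.082),BL=g(.115,.091,.082),BR=g(.115,-.091,.082),OL=g(-.137-d,.09,.062),OR=g(-.137-d,-.09,.062),IL=g(-.115-d,.09,.062),IR=g(-.115-d,-.09,.062))
ob=[(T,'FL',392.3,186),(T,'FR',465.2,215.6),(T,'BL',433,93),(T,'BR',508,125),(T,'OL',366,246.5),(T,'OR',436.5,278),(T,'IL',370,240),(T,'IR',440,270)]
so=[(S,'FL',217,272),(S,'FR',162.5,223.5),(S,'BR',61.8,282),(S,'BL',114.8,339)]
np.set_printoptions(precision=4,suppress=True)
for o in(ob,ob+so):
    p,r=fit(o,[.6,-.2,-.4,.05],ch);print(p,np.degrees(p[2]),r.round(1).tolist())
"
```

```text
t: 8.02
position: [0.5478, 0.2028, 0.0277]
ee_rot: [-0.243, 3.132, 0.0]
force: [-0.9, -0.1, 0.2]
grip_width: 0.585
grip_force: 0.0
t 8.03 pos [0.55 0.2  0.03] inchest [-0.36  0.33  0.03] F [-0.9 -0.1  0.2] grip 0.585
turn deg [0.   0.01 0.09] shift cm now-axes [0.13 0.1  0.57] after-turn axes [0.13 0.1  0.57]
[ 0.7354 -0.247  -0.4337  0.1317] -24.848473694869273 [[0.4, -1.7], [1.3, 1.4], [0.0, -0.0], [-1.9, 0.2], [-0.9, 0.4], [0.9, 1.2], [-1.1, -1.9], [1.2, 0.3]]
[ 0.7397 -0.2441 -0.4204  0.1345] -24.085796835454733 [[-0.5, -2.8], [0.8, -0.7], [-2.1, -1.6], [-3.6, -2.4], [-1.5, 0.8], [0.8, 0.5], [-1.7, -1.6], [1.0, -0.4], [0.0, -4.2], [0.4, -4.1], [-0.6, -2.7], [-2.2, -1.3]]
```

```bash
sed -i 's/^CH=.*/CH=np.array([.738,-.247,0]);CY=np.radians(-24.7)/' h.py; python3 -m jog '[[5,0.1,0,0.5,0,0,0],[5,0,0,0,0,0,0],[2,0,0,0,0,0,0],[1,0,0,0,0,0,0],[1,0,0,0,0,0,0],[1,0,0,0,0,0,0],[1,0,0,0,0,0,0]]'; python3 -c "
from h import *
print(inch([.5225,-.1462,0]))"
```

```text
t: 9.0
position: [0.547, 0.203, 0.0228]
ee_rot: [-0.244, 3.131, 0.001]
force: [-0.9, 0.9, 5.0]
grip_width: 0.242
grip_force: 61.2
[-0.23790451  0.00152727  0.        ]
```

The grip is firm: opening 0.242 (about 21 mm), 61 N. I lift, turn, then carry.

```bash
python3 -m jog '[[1,0,0,-0.5,0,0,0],[1,0,0,-2,0,0,0],[1,0,0,-3,0,0,0],[1,0,0,-4,0,0,0],[1,0,0,-4,0,0,0],[1,0,0,-1,0,0,0],[1,0,0,0,0,0,8.4],[1,0,0,0,0,0,8.4],[1,0,0,0,0,0,8.4],[1,0,0,0,0,0,8.3],[1,0,0,0,0,0,0]]'; python3 -c "
from h import *
go(chest(-.22,0,.16),rot(CY))"
```

```text
t: 10.38
position: [0.5454, 0.202, 0.1648]
ee_rot: [-0.667, -3.066, 0.005]
force: [0.2, -0.3, -3.6]
grip_width: 0.244
grip_force: 60.0
t 10.38 pos [0.55 0.2  0.16] inchest [-0.36  0.33  0.16] F [ 0.2 -0.3 -3.6] grip 0.244
turn deg [-0.21 -0.18  0.15] shift cm now-axes [-14.18 -32.77   0.56] after-turn axes [-14.26 -32.74   0.48]
```

```bash
python3 -m jog '[[1,-0.8,-1.8,0,0,0,0],[1,-1.5,-3.6,0,0,0,0],[1,-1.5,-3.6,0,0,0,0],[1,-1.5,-3.6,0,0,0,0],[1,-1.5,-3.6,0,0,0,0],[1,-1.5,-3.6,0,0,0,0],[1,-1.5,-3.6,0,0,0,0],[1,-1.5,-3.6,0,0,0,0],[1,-1.5,-3.6,0,0,0,0],[1,-0.9,-2.1,0,0,7,0],[1,0,0,0,0,7,0],[1,0,0,0,0,0,0]]'; python3 -c "
from h import *
go(chest(-.22,0,.082),rot(CY,14))
T=cap('top','t3');S=cap('scene','s3')
a=cv2.imread('pics/t3.png')[150:300,340:520];b=cv2.imread('pics/s3.png')[130:340,60:330]
cv2.imwrite('pics/c3.png',np.vstack([cv2.resize(a,(330,275)),cv2.resize(b,(330,257))]))"
```

```text
t: 11.88
position: [0.5357, -0.1532, 0.1656]
ee_rot: [-0.62, -2.834, -0.077]
force: [-0.1, 0.7, -4.8]
grip_width: 0.239
grip_force: 60.0
t 11.88 pos [ 0.54 -0.15  0.17] inchest [-0.22  0.    0.17] F [-0.1  0.7 -4.8] grip 0.239
turn deg [ 0.01 -0.04  0.01] shift cm now-axes [-2.32 -0.07  8.04] after-turn axes [-2.31 -0.07  8.04]
```

View pics/c3.png

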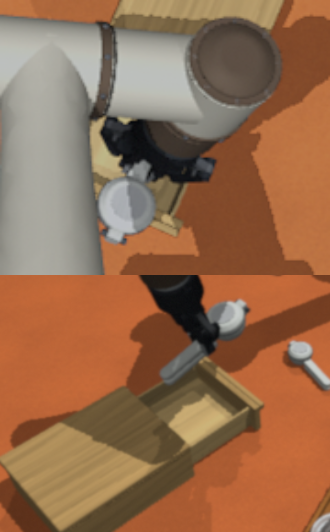

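The squeezer is held with its tip down, the tip at scene pixel about (195,218) and the head at about (246,167), above the opening. I'll check the grasp offset from these pixels.

```bash
python3 -c "
from h import *
T=cap('top');S=cap('scene');o=bot.get_obs()
O=Ro.from_rotvec(o['ee_rot']).as_matrix()@np.diag([-1.,1,-1])
for g in(.047,.053,.059):
    f=lambda x,y,z:o['position']+O@np.array([x-g,y,z-.0148])
    print(g,px(T,f(0,0,.042)),px(S,f(0,0,.042)),px(S,f(.141,.011,.024)),px(S,f(.141,-.011,.024)),px(S,f(.141,0,0)))
"
```

```text
0.047 [410.93151042 258.24186743] [241.67147694 162.15063609] [193.82735967 216.22796913] [187.09388921 210.37800835] [194.67278282 220.28045206]
0.053 [409.91235143 260.83881916] [243.91024309 160.27199922] [196.19194593 214.22357968] [189.4466081  208.40026347] [196.98430742 218.31428647]
0.059 [408.8902248  263.44333283] [246.14269372 158.39866197] [198.54969351 212.22498717] [191.79258452 206.42818646] [199.28929324 216.35368271]
```

```bash
python3 -m jog '[[1,-0.6,0,2.1,0,0,0],[1,-0.6,0,2.1,0,0,0],[1,-0.6,0,2.1,0,0,0],[1,-0.4,0,1.2,0,0,0],[1,-0.1,0,0.4,0,0,0],[1,0,0,0,0,0,0]]'; python3 -c "
from h import *
go(chest(-.142,0,.062),rot(CY,14));print(1000*inch(bot.get_obs()['position']))"
```

```text
t: 12.82
position: [0.5383, -0.153, 0.0856]
ee_rot: [-0.618, -2.836, -0.076]
force: [0.4, 0.7, -4.9]
grip_width: 0.245
grip_force: 60.0
t 12.82 pos [ 0.54 -0.15  0.09] inchest [-0.22  0.    0.09] F [ 0.4  0.7 -4.9] grip 0.245
turn deg [-0.03  0.05  0.12] shift cm now-axes [-8.21 -0.21  0.39] after-turn axes [-8.21 -0.2   0.39]
[-220.77    1.97   85.61]
```

```bash
python3 -m jog '[[1,-1,0,0.2,0,0,0],[1,-1,-0.1,0.2,0,0,0],[1,-1,-0.1,0,0,0,0],[1,-1,0,0,0,0,0],[1,0,0,0,0,0,0]]'; python3 -m jog '[[1,-1,0,0,0,0,0],[1,-1,0,0,0,0,0],[1,-1,0,0,0,0,0],[1,-0.6,0,0,0,0,0],[1,0,0,0,0,0,0]]'; python3 -c "
from h import *
go(chest(-.142,0,.062),rot(CY,14));print(1000*inch(bot.get_obs()['position']))"
```

```text
t: 13.45
position: [0.5722, -0.171, 0.071]
ee_rot: [-0.619, -2.835, -0.076]
force: [-0.5, -0.4, -4.9]
grip_width: 0.24
grip_force: 60.1
t: 14.08
position: [0.6035, -0.1853, 0.0624]
ee_rot: [-0.619, -2.835, -0.076]
force: [-0.1, 0.5, -5.5]
grip_width: 0.244
grip_force: 60.0
t 14.07 pos [ 0.6  -0.19  0.06] inchest [-0.15 -0.    0.06] F [-0.1  0.5 -5.5] grip 0.244
turn deg [-0.02 -0.03  0.08] shift cm now-axes [-0.59  0.01 -0.11] after-turn axes [-0.59  0.01 -0.11]
[-147.95   -0.13   62.38]
```

```bash
python3 -m jog '[[1,-0.6,0,0.05,0,0,0],[1,0,0,0,0,0,0],[1,0.06,0,0.4,0,-2.5,0],[1,0.06,0,0.4,0,-2.5,0],[1,0,0,0.3,0,-2,0],[1,0,0,0.3,0,-2,0],[1,0,0,0,0,0,0]]'; python3 -c "
from h import *
go(chest(-.1465,0,.0390),rot(CY,0));print(1000*inch(bot.get_obs()['position']))"
```

```text
t: 14.95
position: [0.6041, -0.1856, 0.0475]
ee_rot: [-0.65, -2.984, -0.028]
force: [0.8, -0.0, -4.0]
grip_width: 0.242
grip_force: 60.0
t 14.95 pos [ 0.6  -0.19  0.05] inchest [-0.15 -0.    0.05] F [ 0.8 -0.  -4. ] grip 0.242
turn deg [-0.03 -5.1   0.11] shift cm now-axes [-0.16  0.02  0.84] after-turn axes [-0.08  0.02  0.85]
[-147.3    -0.18   47.51]
```

```bash
python3 -m jog '[[1,-0.08,0,0.35,0,-2.5,0],[1,-0.04,0,0.4,0,-2.6,0],[1,0,0,0.1,0,0,0],[1,0,0,0,0,0,0],[1,0,0,0,0,0,0]]'; python3 -c "
from h import *
go(chest(-.1465,0,.0348),rot(CY,0));print(1000*inch(bot.get_obs()['position']))"
```

```text
t: 15.58
position: [0.6064, -0.1864, 0.0391]
ee_rot: [0.669, 3.067, -0.0]
force: [-0.1, -0.0, -5.3]
grip_width: 0.243
grip_force: 60.0
t 15.57 pos [ 0.61 -0.19  0.04] inchest [-0.14  0.    0.04] F [-0.1 -0.  -5.3] grip 0.243
turn deg [0.01 0.12 0.09] shift cm now-axes [ 0.16 -0.01  0.43] after-turn axes [ 0.16 -0.01  0.43]
[-144.89    0.05   39.1 ]
```

```bash
python3 -m jog '[[1,0.1,0,0.1,0,0,0],[1,0,0,0.1,0,0,0],[1,0,0,0.1,0,0,0],[1,0,0,0,0,0,0],[1,0,0,0,0,0,0]]'; python3 -m jog '[[1,0,0,0.1,0,0,0],[1,0,0,0,0,0,0],[1,0,0,0,0,0,0]]'
```

```text
t: 16.2
position: [0.6049, -0.1858, 0.0359]
ee_rot: [0.669, 3.068, -0.001]
force: [0.3, -0.1, -4.6]
grip_width: 0.244
grip_force: 60.0
t: 16.58
position: [0.605, -0.1858, 0.0349]
ee_rot: [0.669, 3.068, -0.001]
force: [-0.5, -0.4, -4.9]
grip_width: 0.247
grip_force: 60.1
```

```bash
python3 -m jog '[[1,0,0,0.05,0,0,0],[1,0,0,0.05,0,0,0],[1,0,0,0,0,0,0]]'; python3 -m jog '[[1,0,0,0.05,0,0,0],[1,0,0,0.05,0,0,0],[1,0,0,0,0,0,0]]'
```

```text
t: 16.95
position: [0.605, -0.1858, 0.0347]
ee_rot: [0.668, 3.067, -0.001]
force: [-2.1, 1.4, 4.9]
grip_width: 0.242
grip_force: 61.0
t: 17.32
position: [0.6057, -0.1861, 0.0347]
ee_rot: [0.668, 3.066, -0.001]
force: [-2.3, 0.3, 7.5]
grip_width: 0.241
grip_force: 61.7
```

In contact at z = 0.0347, exactly 12 mm above the pick height as expected. I release and look.

```bash
python3 -m jog '[[1,0,0,-0.05,0,0,0],[2.8,0,0,0,0,0,0],[3.6,0,0,0,0,0,0],[4.5,0,0,0,0,0,0],[4.5,0,0,0,0,0,0]]'; python3 -m jog '[[4.5,0,0,-1,0,0,0],[4.5,0,0,-3,0,0,0],[4.5,0,0,-5,0,0,0],[4.5,0,0,-5,0,0,0],[4.5,3,0,-2,0,0,0],[4.5,5,0,0,0,0,0],[4.5,5,0,0,0,0,0],[0,5,0,0,0,0,0]]'; python3 -c "
from h import *
go(chest(-.31,0,.04),rot(CY));print(1000*inch(bot.get_obs()['position']))
T=cap('top','t4');S=cap('scene','s4')
a=cv2.imread('pics/t4.png')[150:300,340:520];b=cv2.imread('pics/s4.png')[180:340,60:330]
cv2.imwrite('pics/c4.png',np.vstack([cv2.resize(a,(360,300)),cv2.resize(b,(360,213))]))"
```

```text
t: 17.95
position: [0.6049, -0.1858, 0.0331]
ee_rot: [0.669, 3.068, -0.001]
force: [0.8, 0.4, -0.1]
grip_width: 0.528
grip_force: 0.0
t: 18.95
position: [0.4396, -0.1103, 0.1938]
ee_rot: [0.669, 3.066, -0.0]
force: [-0.2, 1.1, -0.0]
grip_width: 0.326
grip_force: 0.0
t 18.95 pos [ 0.44 -0.11  0.19] inchest [-0.33 -0.    0.19] F [-0.2  1.1 -0. ] grip 0.326
turn deg [0.04 0.18 0.08] shift cm now-axes [-1.77  0.04 15.38] after-turn axes [-1.82  0.05 15.38]
[-328.17   -0.51  193.78]
```

View pics/c4.png

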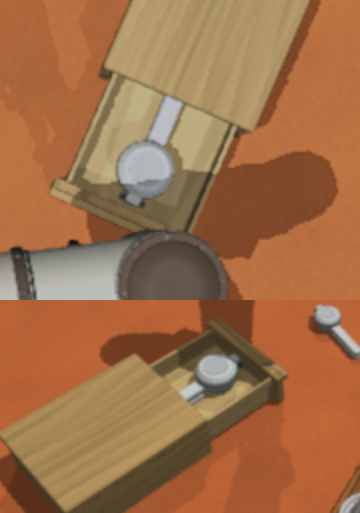

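The squeezer lies flat in the drawer with its head at top crop (145,170), lug inside the board and bar under the chest top. Next I lower closed fingers in front of the board and push.

```bash
python3 -m jog '[[0,0.5,0,4,0,0,0],[0,0,0,5,0,0,0],[0,0,0,4,0,0,0],[0,0,0,1.6,0,0,0],[0,0,0,0,0,0,0]]'; python3 -m jog '[[0,-1.5,0,0,0,0,0],[0,-1.5,0,0,0,0,0],[0,-0.5,0,0,0,0,0],[0,-0.5,0,0,0,0,0],[0,-0.5,0,0,0,0,0],[0,-0.5,0,0,0,0,0],[0,-0.5,0,0,0,0,0],[0,-0.5,0,0,0,0,0]]'; python3 -c "
from h import *
go(chest(-.148,0,.045),rot(CY));print(1000*inch(bot.get_obs()['position']))"
```

```text
t: 19.68
position: [0.4367, -0.109, 0.0464]
ee_rot: [-0.669, -3.069, 0.002]
force: [0.7, -0.0, -0.1]
grip_width: -0.003
grip_force: 0.0
t: 20.68
position: [0.4904, -0.1337, 0.0469]
ee_rot: [-0.67, -3.069, 0.001]
force: [-2.2, 1.7, 1.1]
grip_width: -0.001
grip_force: 1.6
t 20.68 pos [ 0.49 -0.13  0.05] inchest [-0.27 -0.    0.05] F [-2.2  1.7  1.1] grip -0.001
turn deg [-0.04 -0.02  0.09] shift cm now-axes [-12.43   0.04   0.18] after-turn axes [-12.43   0.05   0.19]
[-272.27   -0.54   46.88]
```

Contact, about 3 N, so the drawer is moving.

```bash
python3 -m jog '[[0,-0.7,0,0,0,0,0],[0,-0.8,0,0,0,0,0],[0,-0.8,0,0,0,0,0],[0,-0.8,0,0,0,0,0],[0,-0.8,0,0,0,0,0],[0,-0.8,0,0,0,0,0],[0,-0.8,0,0,0,0,0]]'; python3 -m jog '[[0,-0.8,0,0,0,0,0],[0,-0.8,0,0,0,0,0],[0,-0.8,0,0,0,0,0],[0,-0.8,0,0,0,0,0],[0,-0.8,0,0,0,0,0],[0,-0.8,0,0,0,0,0],[0,-0.6,0,0,0,0,0],[0,-0.5,0,0,0,0,0],[0,0,0,0,0,0,0]]'; python3 -c "
from h import *
go(chest(-.148,0,.045),rot(CY));print(1000*inch(bot.get_obs()['position']))"
```

```text
t: 21.55
position: [0.5413, -0.157, 0.0469]
ee_rot: [0.67, 3.069, -0.001]
force: [-3.9, 0.5, -1.1]
grip_width: 0.0
grip_force: 1.7
t: 22.68
position: [0.5963, -0.1815, 0.0478]
ee_rot: [0.668, 3.065, -0.0]
force: [-1.5, -0.4, -1.1]
grip_width: -0.0
grip_force: 0.5
t 22.68 pos [ 0.6  -0.18  0.05] inchest [-0.16  0.    0.05] F [-1.5 -0.4 -1.1] grip -0.0
turn deg [0.04 0.27 0.12] shift cm now-axes [-0.81 -0.04  0.29] after-turn axes [-0.81 -0.03  0.28]
[-156.12    0.34   47.84]
```

```bash
python3 -m jog '[[0,-0.4,0,0,0,0,0],[0,-0.3,0,0,0,0,0],[0,-0.2,0,0,0,0,0],[0,0,0,0,0,0,0]]'; python3 -m jog '[[0,-0.2,0,0,0,0,0],[0,-0.1,0,0,0,0,0],[0,0,0,0,0,0,0]]'; python3 -c "
from h import *
print(1000*inch(bot.get_obs()['position']))"
```

```text
t: 23.18
position: [0.604, -0.1851, 0.0478]
ee_rot: [0.668, 3.066, -0.0]
force: [-0.7, 2.0, 1.0]
grip_width: -0.002
grip_force: 0.6
t: 23.55
position: [0.6046, -0.1858, 0.0474]
ee_rot: [-0.669, -3.068, 0.0]
force: [-4.6, 4.5, 3.7]
grip_width: -0.001
grip_force: 3.0
[-1.46807105e+02 -1.19134655e-01  4.73809269e+01]
```

```bash
python3 -m jog '[[0,-0.15,0,0,0,0,0],[0,-0.15,0,0,0,0,0],[0,0,0,0,0,0,0]]'; python3 -m jog '[[0,-0.1,0,0,0,0,0],[0,0,0,0,0,0,0]]';python3 -c "
from h import *
print(1000*inch(bot.get_obs()['position']))"
```

```text
t: 23.92
position: [0.6045, -0.186, 0.0471]
ee_rot: [-0.669, -3.062, -0.0]
force: [-10.0, 9.2, 7.6]
grip_width: 0.004
grip_force: 6.5
t: 24.18
position: [0.6045, -0.186, 0.0471]
ee_rot: [-0.668, -3.06, -0.0]
force: [-12.2, 10.1, 10.7]
grip_width: -0.0
grip_force: 7.6
[-146.80826813   -0.37967805   47.09162952]
```

The tool stopped against a rising force. The travel from the open stop works out at 135 mm, so the drawer is shut. I retreat and check.

```bash
python3 -m jog '[[0,0.6,0,0,0,0,0],[0,2,0,0,0,0,0],[0,4,0,0,0,0,0],[0,3,0,-4,0,0,0],[0,4,0,-5,0,0,0],[0,4,-2,-5,0,0,0],[0,4,-3,0,0,0,0],[0,0,0,0,0,0,0]]'; python3 -c "
from h import *
T=cap('top','t5');S=cap('scene','s5')
a=cv2.imread('pics/t5.png')[70:310,150:520];b=cv2.imread('pics/s5.png')[180:440,40:520]
cv2.imwrite('pics/c5.png',np.vstack([cv2.resize(a,(480,311)),cv2.resize(b,(480,260))]))"
```

```text
t: 25.18
position: [0.394, -0.1442, 0.1835]
ee_rot: [0.67, 3.064, 0.001]
force: [0.4, 0.6, 0.3]
grip_width: -0.006
grip_force: 0.0
```

View pics/c5.png

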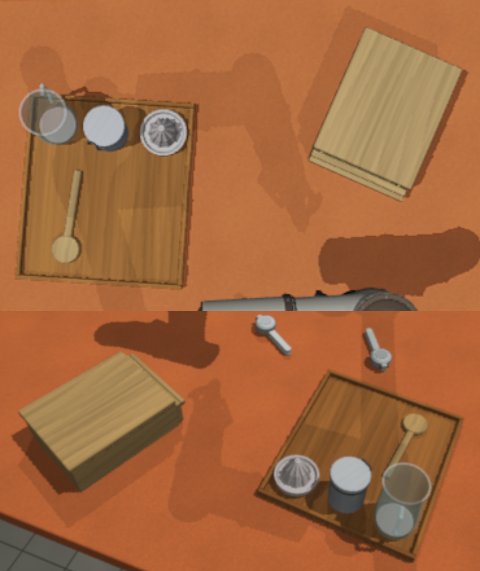

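The drawer is flush with the chest (front edge at crop (312,155) to (402,197)). The spoon, reamer, canister and pitcher stand where they were, and the robot is clear. I hand it in.

```bash
python3 -c "
from plant import bot
print(bot.job_done())"
```

```text
the job is handed in; nothing more can be done
None
```

The squeezer was laid flat in the drawer and the drawer pushed fully shut, the other things on the tray look unmoved in the final pictures, and the job is handed in at about 25 s.

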